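# Find the loose bolt in the docked tray and hold its cover open

### The arm

A 6-joint arm with a two-finger parallel gripper is mounted at the origin on the work surface. World frame = base frame: x ahead of the robot, y to its left, z up, the work surface at z = 0. Lengths are in m, angles in degrees, forces in N, time in s.
With the tool pointing down it reaches from about 0.3 to 0.75 m from the base axis. Payload 8.5 kg.
Tool frame: the origin (TCP) lies midway between the tips of the shut fingers; the grasp point (between the pads) lies 19 mm behind it; z points along the fingers, y is the line along which they close (so a half turn about z gives the same grasp; the last joint's range is limited). The gripper opens to 88 mm and grips with 3 to 60 N. Pads are 18 mm wide; open, the fingers measure 123 mm over their backs; the gripper's body (75 mm by 187 mm) begins 45 mm behind the grasp point.
Start: joints at [52.466, 21.807, 74.336, -0, 83.858, -12.336], TCP at [0.234, 0.498, 0.205] pointing down, gripper open.
Joint ranges: [-178.18, 178.18], [-50.72, 133.34], [12.68, 142.11], [-81.47, 261.47], [9.98, 163.14], [-165.26, 165.26]. Speed limits (degrees/s): [136.94, 136.94, 180, 180, 180, 180].

### API

Orientations are given as a 3x3 rotation matrix whose columns are the frame's x, y, z axes.
In Python, from workcell import ctrl gives the robot as it stands.
- The arm moves only by the shell command python3 -m creep 'ROWS' [OPENING] [FORCE]. ROWS is JSON, a list of rows, each an object of numbers: "tx", "ty", "tz": the shift along the tool's x, y, z each as a share of 30 cm, from -1 to 1; "wx", "wy", "wz": the turn, a rotation vector about the tool's x, y, z each as a share of 180 degrees, from -1 to 1. A call has 1 to 8 rows; each row is the pose to reach, as a shift and turn from the pose commanded when the call began, along the tool's axes at that moment, turning the shorter way round; what a row does not reach only later rows make up. A row lasts 1/12 s, in which the tool goes at most 41.7 mm and 7.16 degrees, less where a joint would pass 70% of its speed; a pose out of reach is approached as far as the arm can. A call with a number of a shift or a turn outside -1 to 1 is refused whole. A call with a gripper value outside its range is refused whole. OPENING is the opening, from 0 (shut) to 1 (fully open), set as the call begins (- or left out, the last holds). The fingers move at their own pace and stop on an object; FORCE is the grip in N (left out, the last holds). Time passes only in rows, so rows that repeat a pose let the fingers close. It gives the time, the measured TCP pose, the force, the opening and the grip force at its end, in the units of the state.
- ctrl.state(): the state, without advancing time (a new reading comes with each control period).
- ctrl.camera(name): name is "scene" or "side" or "wrist"; returns a dict with "pixels" (384x512x3 uint8, blue, green, red), "fx", "fy", "cx", "cy" (pixels), "xyz" and "rotation" of the camera in the world. Camera axes: x right, y down, z forward; pixel columns grow to the right and rows downward; lengths in m; the calibration is good to about 2 mm. The wrist camera is an equidistant fisheye: a pixel r from the principal point sees the ray r / f radians off the axis. A picture is of the moment at which its call begins. There is no depth.
- ctrl.finish_job(): hands the job in; it is judged then, once.
The state is a dict: "time": time; "qpos": joint angles; "qd": joint speeds; "joint_efforts": joint torques, N m; "ee_pos": TCP position; "tcp_rot": TCP orientation; "force": force on the tool from outside, world axes, zero at the start; "torque": the same for the moment, N m; "width": opening from 0.0 (shut) to 1.0 (fully open); "gripper_force": force on a finger pad.
Only numpy, scipy, OpenCV 4.12 (cv2) and the standard library are available. Lean on these libraries where they do the work, as an engineer would, in place of code of your own. Each camera call takes 0.05 s, during which the arm holds its last target. There are 200 camera calls.

### The job

Slide the loaded tray fully home in the grey slotted dock, then tap the heads of its three bolts with the fingertips from left to right as the robot sees them, pressing each firmly enough to feel which one is loose and sinks. Lift the yellow cover of the loose bolt well up, about 60 degrees or more, leaving the other two covers shut and the hammer, jar and spool where they are, and finish while still holding that cover open with the gripper; do not let it go.

Things in the scene. Friction and masses are not known exactly. Their poses are not given: they have to be found in the camera images.
- dock: Grey plastic slotted dock fixed to the cart top, 300 mm wide (its y) and about 145 mm deep (its x), side rails 34 mm high with slots that hold the tray's edges, 40 mm high stop wall at the rear. Origin at table height, straight under the middle bolt when the tray is home; x points into the dock (away from the robot, the way the tray slides home), y to the left, z up. It stays where it is.
- tray (a joint): How far the tray still stands out of the dock, in m: 0 = fully home against the rear stop, at most 0.09. The aluminium tray carries three blue blocks with the bolts and covers and slides along the dock's x axis; it starts 0.045 to 0.085 out, needs about 3 N to slide and stays where it is left.
- push_plate (a point): Middle of the front (robot-side) face of the tray's upright front plate, 30 mm above the table. The plate is 256 mm wide, 5 mm thick, from 14 to 44 mm above the table; push it along the dock's x axis. When the tray is home it lies 80 mm before the dock's origin (dock x = -0.080).
- head_1: Dark steel head of the left bolt, 23 mm across, poking up through the hole in its yellow cover; origin at the centre of its top face, 62 mm above the table before tapping (14 mm above the cover). It moves with the tray; at home it is at dock x = 0, y = +0.08 m.
- bolt_1 (a joint): How far the left bolt has sunk, in m: 0 at the start. A tight bolt does not move (well under 1 mm); the loose one sinks 8 mm, to its stop, when its head is pressed with more than about 2.5 N, and stays down.
- flap_1: The left yellow cover. Its origin is the grip point in its upright finger tab: tab 12 mm wide along y (pinch it so), 16 mm along x, 44 to 74 mm above the table when shut; the origin is 12 mm below its top, 52 mm nearer the robot than the bolt. The tab stands on a 12 mm wide tongue with free space on both sides and can pivot between the fingers as the cover turns. x and z as the dock's when shut.
- cover_1 (a joint): Opening angle of the left yellow cover (60 x 54 mm plate, 4 mm thick) in rad: 0 shut flat, 1.4 its stop; hinged along the dock's y at its far edge, the tab side swings up and away from the robot. A weak spring (about 0.016 to 0.044 N m) and its weight shut it when let go.
- hinge_1 (a point): Middle of the hinge axis of the left cover, 46 mm above the table; it moves with the tray. The tab's grip point lies 86 mm nearer the robot and 16 mm higher with the cover shut.
- head_2: Dark steel head of the middle bolt, 23 mm across, poking up through the hole in its yellow cover; origin at the centre of its top face, 62 mm above the table before tapping (14 mm above the cover). It moves with the tray; at home it is at dock x = 0, y = +0.00 m.
- bolt_2 (a joint): How far the middle bolt has sunk, in m: 0 at the start. A tight bolt does not move (well under 1 mm); the loose one sinks 8 mm, to its stop, when its head is pressed with more than about 2.5 N, and stays down.
- flap_2: The middle yellow cover. Its origin is the grip point in its upright finger tab: tab 12 mm wide along y (pinch it so), 16 mm along x, 44 to 74 mm above the table when shut; the origin is 12 mm below its top, 52 mm nearer the robot than the bolt. The tab stands on a 12 mm wide tongue with free space on both sides and can pivot between the fingers as the cover turns. x and z as the dock's when shut.
- cover_2 (a joint): Opening angle of the middle yellow cover (60 x 54 mm plate, 4 mm thick) in rad: 0 shut flat, 1.4 its stop; hinged along the dock's y at its far edge, the tab side swings up and away from the robot. A weak spring (about 0.016 to 0.044 N m) and its weight shut it when let go.
- hinge_2 (a point): Middle of the hinge axis of the middle cover, 46 mm above the table; it moves with the tray. The tab's grip point lies 86 mm nearer the robot and 16 mm higher with the cover shut.
- head_3: Dark steel head of the right bolt, 23 mm across, poking up through the hole in its yellow cover; origin at the centre of its top face, 62 mm above the table before tapping (14 mm above the cover). It moves with the tray; at home it is at dock x = 0, y = -0.08 m.
- bolt_3 (a joint): How far the right bolt has sunk, in m: 0 at the start. A tight bolt does not move (well under 1 mm); the loose one sinks 8 mm, to its stop, when its head is pressed with more than about 2.5 N, and stays down.
- flap_3: The right yellow cover. Its origin is the grip point in its upright finger tab: tab 12 mm wide along y (pinch it so), 16 mm along x, 44 to 74 mm above the table when shut; the origin is 12 mm below its top, 52 mm nearer the robot than the bolt. The tab stands on a 12 mm wide tongue with free space on both sides and can pivot between the fingers as the cover turns. x and z as the dock's when shut.
- cover_3 (a joint): Opening angle of the right yellow cover (60 x 54 mm plate, 4 mm thick) in rad: 0 shut flat, 1.4 its stop; hinged along the dock's y at its far edge, the tab side swings up and away from the robot. A weak spring (about 0.016 to 0.044 N m) and its weight shut it when let go.
- hinge_3 (a point): Middle of the hinge axis of the right cover, 46 mm above the table; it moves with the tray. The tab's grip point lies 86 mm nearer the robot and 16 mm higher with the cover shut.
- hammer: Small ball-peen style hammer, 220 mm long, wooden handle, lying on the cart to the right: bystander, leave alone. Origin under it.
- jar: Glass jar with steel screw lid, 68 mm across, 95 mm high, on the black mat to the left: bystander. Origin at the centre of its underside.
- spool: Red plastic spool, 56 mm across, 50 mm high, standing to the left: bystander. Origin at the centre of its underside.

How it is judged:
By the outcome, as a careful person would: the job done as asked, in the order asked, and still so for the second after the job is handed in, while the arm keeps its last pose, push and grip.
It also fails if it takes over 53 s, if anything falls off the work surface, if the arm or the gripper's body presses on something with over 40 N, if the wrist force passes 120 N, or if a joint passes its speed limit or range.

## Working session

There is one attempt and no reset: what is moved stays moved. The work goes in short steps, Python scripts to look and compute and a shell command to move; the robot and the scene stay as the last step left them, time stands still between calls to the robot, and variables do not carry over. Pictures are saved under pics/ and viewed, at most 12 in all, crops included, and the job is handed in when it is done.

```bash
mkdir -p pics; ls; cat > h.py <<'E'
import numpy as np, cv2
from workcell import ctrl
def cast(c,u,v,z=None):
    R=np.array(c['rotation']).reshape(3,3);o=np.array(c['xyz'])
    x=(u-c['cx'])/c['fx'];y=(v-c['cy'])/c['fy']
    if c.get('name')=='wrist':
        r=np.hypot(x,y);s=np.sin(r)/r if r>1e-9 else 1
        d=np.array([x*s,y*s,np.cos(r)])
    else: d=np.array([x,y,1.])
    d=R@(d/np.linalg.norm(d))
    return (o,d) if z is None else o+d*(z-o[2])/d[2]
def meet(a,b):
    (o1,d1),(o2,d2)=a,b
    A=np.stack([d1,-d2],1);t=np.linalg.lstsq(A,o2-o1,rcond=None)[0]
    p,q=o1+d1*t[0],o2+d2*t[1]
    return (p+q)/2,np.linalg.norm(p-q)
def cam(n,f=None):
    c=ctrl.camera(n);c['name']=n;c['pixels']=np.array(c['pixels'],np.uint8)
    if f: cv2.imwrite('pics/'+f,c['pixels'])
    return c
E
python3 - <<'E'
from h import *
ims=[]
for n in ['scene','side','wrist']:
    c=cam(n); ims.append(c['pixels']); print(n,c['fx'],c['cx'],c['cy'],np.round(c['xyz'],3),np.round(c['rotation'],3).tolist())
    cv2.imwrite(f'pics/{n}0.png',c['pixels'])
print(ctrl.state())
E
```

```text
pics
scene 414.93684033086424 256.23106455432094 187.8247617839368 [1.246 0.097 1.172] [[-0.144, 0.831, -0.537], [0.99, 0.121, -0.077], [0.001, -0.543, -0.84]]
side 378.8603233179969 256.8713943600989 192.4615993069095 [ 0.323 -0.719  0.964] [[0.967, -0.191, 0.171], [-0.256, -0.735, 0.628], [0.006, -0.651, -0.759]]
wrist 297.3186396354542 256.07527441006454 188.74549360076077 [0.167 0.53  0.384] [[0.426, 0.866, 0.262], [0.905, -0.407, -0.124], [-0.001, 0.29, -0.957]]
{'time': 0.15, 'qpos': array([ 5.24643840e+01,  2.18315050e+01,  7.43706725e+01,  1.20639328e-07,
        8.38579557e+01, -1.23359189e+01]), 'qd': array([-0.01511243, -0.01078183, -0.16263201,  0.11084575, -0.03579195,
       -0.01508434]), 'joint_efforts': array([ 2.08279271e-03, -4.38084483e+01, -2.24616748e+01,  7.12910760e-02,
        3.43680067e-02, -6.13833822e-05]), 'ee_pos': array([0.23402953, 0.49745965, 0.20420959]), 'tcp_rot': array([[-9.04829231e-01,  4.25774181e-01, -6.39427539e-04],
       [ 4.25774602e-01,  9.04828876e-01, -8.32243069e-04],
       [ 2.24224890e-04, -1.02528986e-03, -9.99999449e-01]]), 'force': array([-0.38702648,  0.02378857, -0.23784303]), 'torque': array([ 0.01755723, -0.0306171 , -0.0641326 ]), 'gripper_force': 0.0, 'width': 1.0017982917876362}
```

View pics/scene0.png

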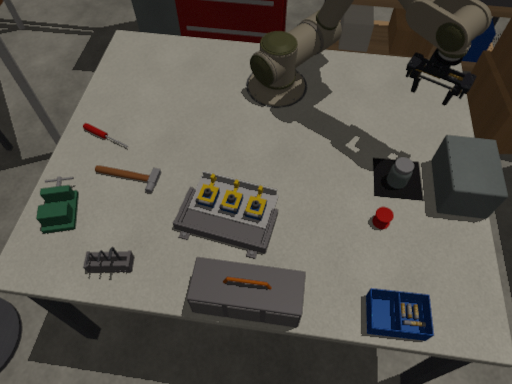

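View pics/side0.png

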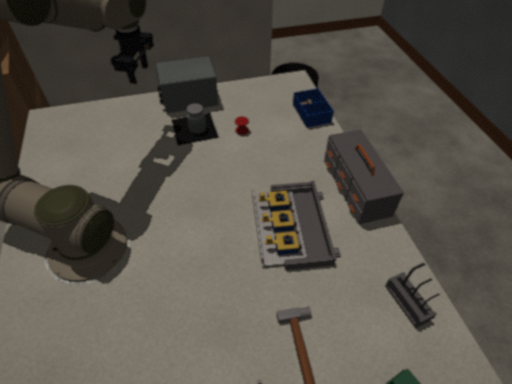

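The scene view shows the dock at about (230,210) with three yellow covers at (208,193), (232,200) and (256,206). The jar is at (400,175) and the spool at (384,217). In the side view the covers are at (279,199), (283,218) and (287,241).

```bash
python3 - <<'E'
from h import *
a=cv2.imread('pics/scene0.png')[165:265,165:290];b=cv2.imread('pics/side0.png')[175:275,235:345]
f=lambda i:cv2.resize(i,(400,int(400*i.shape[0]/i.shape[1])),interpolation=cv2.INTER_CUBIC)
A,B=f(a),f(b);H=max(A.shape[0],B.shape[0])
o=np.zeros((H,800,3),np.uint8);o[:A.shape[0],:400]=A;o[:B.shape[0],400:]=B
cv2.imwrite('pics/crop0.png',o)
for n in ['scene','side']:
    im=cv2.imread(f'pics/{n}0.png');h=cv2.cvtColor(im,cv2.COLOR_BGR2HSV)
    m=cv2.inRange(h,(18,120,70),(35,255,255))
    k,l,s,c=cv2.connectedComponentsWithStats(m)
    for i in range(1,k):
        if s[i,4]>8: print(n,s[i],np.round(c[i],2))
E
```

```text
scene [197 174  22  29 246] [208.74 190.03]
scene [221 180  21  29 243] [232.21 196.33]
scene [245 186  22  29 248] [256.25 202.58]
scene [401 304   4   9  23] [402.22 307.61]
scene [414 305   4   7  23] [415.65 307.57]
scene [413 322   9   4  18] [417.33 323.56]
side [260 190  30  16 249] [276.33 197.88]
side [262 210  32  17 297] [279.7  217.97]
side [266 231  33  19 333] [284.08 240.18]
```

View pics/crop0.png

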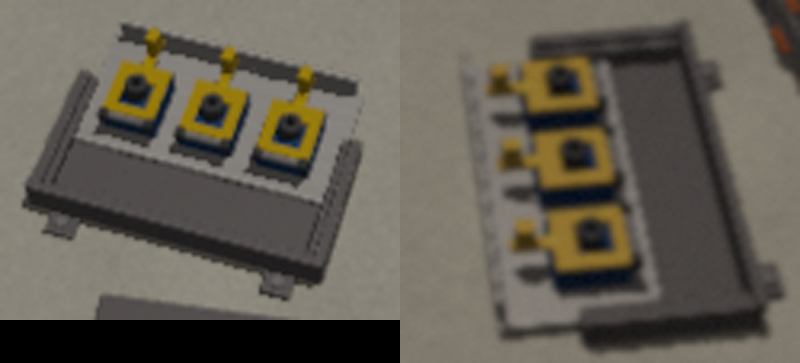

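The crop shows the tray standing out of the dock with all three covers shut. Head tops are at scene (208.1,190.9), (231.6,197.2), (255.9,203.1) and side (288.1,237.4), (283.7,215.4), (279.6,195.6) for right, middle and left.

```bash
cat >> h.py <<'E'
def rows_to(p,R=None):
    """shift/turn shares from the current measured pose to p,R"""
    from scipy.spatial.transform import Rotation as Ro
    s=ctrl.state();T=s['tcp_rot'];d=T.T@(np.array(p)-s['ee_pos'])/0.3
    w=np.zeros(3) if R is None else Ro.from_matrix(T.T@R).as_rotvec()/np.pi
    return np.round(d,3),np.round(w,4)
def down(yaw_deg):
    """tool down, tool y across dock y; yaw of dock x. tool y = +-dock y"""
    a=np.radians(yaw_deg);y=np.array([-np.sin(a),np.cos(a),0]);z=np.array([0,0,-1.])
    return np.stack([np.cross(y,z),y,z],1)
E
python3 - <<'E'
from h import *
S=cam('scene');D=cam('side');P=[]
for a,b in [((208.1,190.9),(288.1,237.4)),((231.6,197.2),(283.7,215.4)),((255.9,203.1),(279.6,195.6))]:
    p,e=meet(cast(S,*a),cast(D,*b)); P.append(p); print('head',p.round(4),e.round(4),cast(S,*a,.062).round(4),cast(D,*b,.062).round(4))
# tab tops
for a,b in [((165+154/3.2,165+36/3.2),(235+123/3.636,175+232/3.636)),((165+229/3.2,165+54/3.2),(235+111/3.636,175+151/3.636)),((165+306/3.2,165+74/3.2),(235+99/3.636,175+73/3.636))]:
    p,e=meet(cast(S,*a),cast(D,*b)); print('tab',p.round(4),e.round(4))
v=P[2]-P[0];yaw=np.degrees(np.arctan2(-v[0],v[1]));print('dist',np.linalg.norm(v),'yaw',yaw)
# dock rear outer corners, top z=.04 (scene)
for u,v_ in [((28)/3.2+165,187/3.2+165),(323/3.2+165,265/3.2+165)]: print('rear corner',cast(S,u,v_,.04).round(4))
a=np.radians(yaw);x=np.array([np.cos(a),np.sin(a),0])
t=P[1].copy()-x*.20;t[2]=.20;print('above',t,rows_to(t,down(yaw)),rows_to(t,down(yaw+180)))
E
```

```text
head [ 0.5688 -0.1555  0.0592] 0.0024 [ 0.5695 -0.1541  0.062 ] [ 0.5687 -0.1582  0.062 ]
head [ 0.5806 -0.0772  0.0589] 0.0015 [ 0.5819 -0.0762  0.062 ] [ 0.5802 -0.0801  0.062 ]
head [0.5913 0.0011 0.0584] 0.0028 [0.5922 0.0024 0.062 ] [ 0.591 -0.003  0.062]
tab [ 0.5136 -0.1495  0.0637] 0.0011
tab [ 0.5253 -0.071   0.0644] 0.0025
tab [0.538  0.0095 0.0662] 0.0005
dist 0.15821612690843131 yaw -8.181697883541032
rear corner [ 0.6877 -0.2392  0.04  ]
rear corner [0.7278 0.0522 0.04  ]
above [ 0.38266915 -0.04873555  0.2       ] (array([-1.223, -1.437,  0.015]), array([-0.0002, -0.0001, -0.0946])) (array([-1.223, -1.437,  0.015]), array([-1.000e-04,  3.000e-04,  9.054e-01]))
```

```bash
python3 -m creep '[{"tx":-0.612,"ty":-0.72,"tz":0,"wz":-0.0946},{"tx":-0.612,"ty":-0.72,"tz":0,"wz":-0.0946},{"tx":-0.612,"ty":-0.72,"tz":0,"wz":-0.0946},{"tx":-0.612,"ty":-0.72,"tz":0,"wz":-0.0946},{"tx":-0.612,"ty":-0.72,"tz":0,"wz":-0.0946},{"tx":-0.612,"ty":-0.72,"tz":0,"wz":-0.0946},{"tx":-0.612,"ty":-0.72,"tz":0,"wz":-0.0946},{"tx":-0.612,"ty":-0.72,"tz":0,"wz":-0.0946}]' 0 20
python3 -c "
from h import *
print(rows_to([.383,-.049,.2],down(-8.0)))"
```

```text
(array([-1.225, -1.437,  0.015]), array([-0.0002, -0.0001, -0.0956]))invalid input
```

```bash
python3 -m creep '[{"tx":-0.612,"ty":-0.72,"tz":0.0,"wx":0.0,"wy":0.0,"wz":-0.0946}]' 0 20; echo; python3 -m creep '[{"tx":-0.612,"ty":-0.72,"tz":0.0,"wx":0.0,"wy":0.0,"wz":-0.0946}]' 0; python3 -m creep --help
```

```text
time: 0.33
ee_pos: [0.2441, 0.4618, 0.2039]
tcp_rot: [[-0.95, 0.314, -0.0], [0.314, 0.95, 0.001], [0.001, 0.001, -1.0]]
force: [0.7, -0.2, -0.1]
width: 0.949
gripper_force: 0.0

time: 0.42
ee_pos: [0.2584, 0.4233, 0.2041]
tcp_rot: [[-0.981, 0.196, -0.001], [0.196, 0.981, -0.001], [0.001, -0.001, -1.0]]
force: [1.9, 0.5, 0.8]
width: 0.874
gripper_force: 0.0invalid input: not JSON, or not a number
```

```bash
python3 -c "
from h import *
print(rows_to([.383,-.049,.2],down(-8.0)))"
```

```text
(array([-0.716, -1.462,  0.014]), array([-0.0003, -0.0002, -0.0184]))
```

```bash
python3 -m creep '[{"tx":-0.36,"ty":-0.73,"tz":0,"wx":0,"wy":0,"wz":-0.015},{"tx":-0.36,"ty":-0.73,"tz":0,"wx":0,"wy":0,"wz":-0.015},{"tx":-0.36,"ty":-0.73,"tz":0,"wx":0,"wy":0,"wz":-0.015},{"tx":-0.36,"ty":-0.73,"tz":0,"wx":0,"wy":0,"wz":-0.015},{"tx":-0.36,"ty":-0.73,"tz":0,"wx":0,"wy":0,"wz":-0.015},{"tx":-0.36,"ty":-0.73,"tz":0,"wx":0,"wy":0,"wz":-0.015},{"tx":-0.36,"ty":-0.73,"tz":0,"wx":0,"wy":0,"wz":-0.015}]' 0 20
python3 -c "
from h import *
cam('wrist','w1.png');c=ctrl.camera('wrist');import json;json.dump([list(map(float,c['xyz'])),np.array(c['rotation']).tolist()],open('w1.json','w'))
print(rows_to([.383,-.049,.2],down(-8.0)))"
```

```text
time: 1.0
ee_pos: [0.3215, 0.1829, 0.2048]
tcp_rot: [[-0.986, 0.165, 0.001], [0.165, 0.986, -0.001], [-0.001, -0.001, -1.0]]
force: [0.5, 0.6, -0.0]
width: 0.342
gripper_force: 0.0
(array([-0.332, -0.741,  0.016]), array([ 0.0001,  0.0001, -0.0072]))
```

```bash
python3 -m creep '[{"tx":-0.33,"ty":-0.74,"tz":0,"wx":0,"wy":0,"wz":-0.007},{"tx":-0.33,"ty":-0.74,"tz":0,"wx":0,"wy":0,"wz":-0.007},{"tx":-0.33,"ty":-0.74,"tz":0,"wx":0,"wy":0,"wz":-0.007},{"tx":-0.33,"ty":-0.74,"tz":0,"wx":0,"wy":0,"wz":-0.007},{"tx":-0.33,"ty":-0.74,"tz":0,"wx":0,"wy":0,"wz":-0.007},{"tx":-0.33,"ty":-0.74,"tz":0,"wx":0,"wy":0,"wz":-0.007},{"tx":-0.33,"ty":-0.74,"tz":0,"wx":0,"wy":0,"wz":-0.007},{"tx":-0.33,"ty":-0.74,"tz":0,"wx":0,"wy":0,"wz":-0.007}]' 0 20
python3 -c "
from h import *
c=cam('wrist','w2.png');import json;json.dump([list(map(float,c['xyz'])),np.array(c['rotation']).tolist()],open('w2.json','w'))
a=cv2.imread('pics/w1.png');cv2.imwrite('pics/w12.png',np.vstack([a,c['pixels']])[:, :])
cv2.imwrite('pics/w12.png',cv2.resize(np.hstack([a,c['pixels']]),(800,300),interpolation=cv2.INTER_AREA))"
```

```text
time: 1.77
ee_pos: [0.3833, -0.0475, 0.2044]
tcp_rot: [[-0.991, 0.137, -0.001], [0.137, 0.991, 0.001], [0.001, 0.001, -1.0]]
force: [-1.1, 0.7, -0.4]
width: 0.003
gripper_force: 0.0
```

View pics/w2.png

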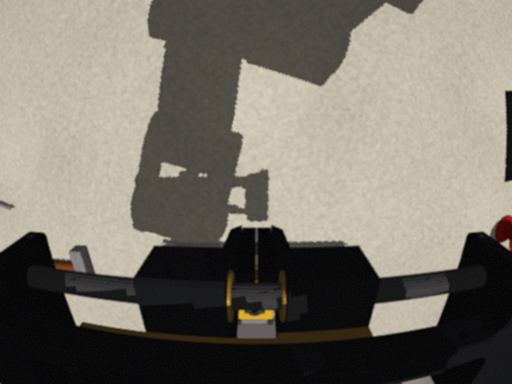

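The wrist view shows only the gripper from behind, hiding the tray, so I will rely on the two fixed cameras.

```bash
python3 -c "
from h import *
print(rows_to([.455,-.059,.029],down(-8.0)))"
python3 -m creep '[{"tx":-0.12,"ty":0,"tz":0.3,"wx":0,"wy":0,"wz":0},{"tx":-0.24,"ty":0,"tz":0.58,"wx":0,"wy":0,"wz":0},{"tx":-0.24,"ty":0,"tz":0.58,"wx":0,"wy":0,"wz":0},{"tx":-0.24,"ty":0,"tz":0.58,"wx":0,"wy":0,"wz":0},{"tx":-0.24,"ty":0,"tz":0.58,"wx":0,"wy":0,"wz":0},{"tx":-0.24,"ty":0,"tz":0.58,"wx":0,"wy":0,"wz":0},{"tx":-0.24,"ty":0,"tz":0.58,"wx":0,"wy":0,"wz":0}]' 0 20
```

```text
(array([-0.244, -0.009,  0.585]), array([ 0.0002, -0.0003,  0.0012]))
time: 2.4
ee_pos: [0.4537, -0.0553, 0.0307]
tcp_rot: [[-0.991, 0.133, -0.002], [0.133, 0.991, 0.001], [0.002, 0.001, -1.0]]
force: [0.3, -0.1, 0.4]
width: 0.007
gripper_force: 0.0
```

```bash
python3 -m creep '[{"tx":-0.04,"ty":0,"tz":0,"wx":0,"wy":0,"wz":0},{"tx":-0.08,"ty":0,"tz":0,"wx":0,"wy":0,"wz":0},{"tx":-0.11,"ty":0,"tz":0,"wx":0,"wy":0,"wz":0},{"tx":-0.14,"ty":0,"tz":0,"wx":0,"wy":0,"wz":0},{"tx":-0.17,"ty":0,"tz":0,"wx":0,"wy":0,"wz":0},{"tx":-0.2,"ty":0,"tz":0,"wx":0,"wy":0,"wz":0}]'
echo;python3 -m creep '[{"tx":-0.02,"ty":0,"tz":0,"wx":0,"wy":0,"wz":0},{"tx":-0.035,"ty":0,"tz":0,"wx":0,"wy":0,"wz":0},{"tx":-0.05,"ty":0,"tz":0,"wx":0,"wy":0,"wz":0},{"tx":-0.06,"ty":0,"tz":0,"wx":0,"wy":0,"wz":0}]'
```

```text
time: 2.9
ee_pos: [0.5135, -0.0651, 0.0314]
tcp_rot: [[-0.991, 0.136, -0.001], [0.136, 0.991, 0.0], [0.001, -0.0, -1.0]]
force: [-4.4, 0.5, 1.0]
width: 0.007
gripper_force: 1.7

time: 3.23
ee_pos: [0.5316, -0.0679, 0.0308]
tcp_rot: [[-0.991, 0.136, -0.0], [0.136, 0.991, 0.0], [0.0, 0.0, -1.0]]
force: [-3.9, 0.5, 2.6]
width: 0.001
gripper_force: 1.6
```

```bash
python3 -m creep '[{"tx":-0.01,"ty":0,"tz":0,"wx":0,"wy":0,"wz":0},{"tx":-0.02,"ty":0,"tz":0,"wx":0,"wy":0,"wz":0},{"tx":-0.03,"ty":0,"tz":0,"wx":0,"wy":0,"wz":0}]'
echo;python3 -m creep '[{"tx":-0.01,"ty":0,"tz":0,"wx":0,"wy":0,"wz":0},{"tx":-0.02,"ty":0,"tz":0,"wx":0,"wy":0,"wz":0}]'
python3 - <<'E'
from h import *
S=cam('scene','scene1.png');D=cam('side','side1.png')
a=S['pixels'][165:265,165:290];b=D['pixels'][175:275,235:345]
f=lambda i:cv2.resize(i,(400,int(400*i.shape[0]/i.shape[1])),interpolation=cv2.INTER_CUBIC)
A,B=f(a),f(b);H=max(A.shape[0],B.shape[0])
o=np.zeros((H,800,3),np.uint8);o[:A.shape[0],:400]=A;o[:B.shape[0],400:]=B
cv2.imwrite('pics/crop1.png',o)
E
```

```text
time: 3.48
ee_pos: [0.5404, -0.0691, 0.0307]
tcp_rot: [[-0.991, 0.136, -0.0], [0.136, 0.991, 0.0], [0.0, 0.0, -1.0]]
force: [-2.9, 1.0, 1.8]
width: 0.004
gripper_force: 1.6

time: 3.65
ee_pos: [0.5465, -0.07, 0.0307]
tcp_rot: [[-0.991, 0.136, -0.0], [0.136, 0.991, -0.0], [0.0, -0.0, -1.0]]
force: [-3.0, 0.4, 1.5]
width: 0.004
gripper_force: 1.6
```

View pics/crop1.png

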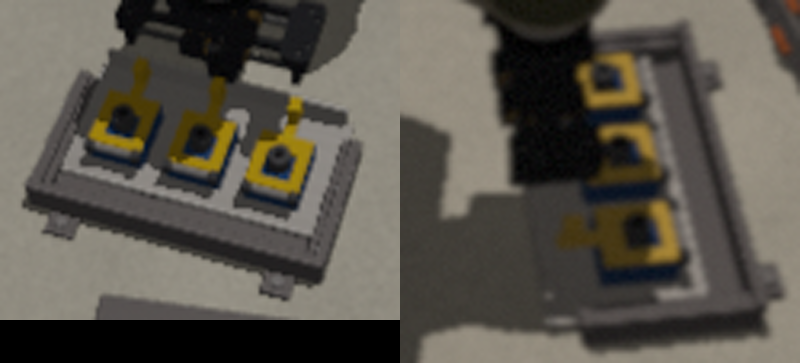

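The tray is partly in. There is still a gap of about 15–20 mm between its rear edge and the stop wall, at scene crop (200,200). I'll keep pushing.

```bash
python3 -m creep '[{"tx":-0.01,"ty":0,"tz":0,"wx":0,"wy":0,"wz":0},{"tx":-0.02,"ty":0,"tz":0,"wx":0,"wy":0,"wz":0},{"tx":-0.03,"ty":0,"tz":0,"wx":0,"wy":0,"wz":0}]'
echo;python3 -m creep '[{"tx":-0.01,"ty":0,"tz":0,"wx":0,"wy":0,"wz":0},{"tx":-0.015,"ty":0,"tz":0,"wx":0,"wy":0,"wz":0}]'
echo;python3 -m creep '[{"tx":-0.008,"ty":0,"tz":0,"wx":0,"wy":0,"wz":0},{"tx":-0.015,"ty":0,"tz":0,"wx":0,"wy":0,"wz":0}]'
```

```text
time: 4.0
ee_pos: [0.5553, -0.0713, 0.0306]
tcp_rot: [[-0.991, 0.136, -0.0], [0.136, 0.991, -0.0], [0.0, -0.0, -1.0]]
force: [-3.5, -0.6, -0.2]
width: 0.008
gripper_force: 1.6

time: 4.17
ee_pos: [0.5601, -0.072, 0.0307]
tcp_rot: [[-0.991, 0.136, 0.0], [0.136, 0.991, -0.0], [-0.0, -0.0, -1.0]]
force: [-3.3, -0.3, 1.0]
width: 0.003
gripper_force: 1.5

time: 4.33
ee_pos: [0.5643, -0.0725, 0.0307]
tcp_rot: [[-0.991, 0.136, -0.0], [0.136, 0.991, -0.0], [0.0, -0.0, -1.0]]
force: [-3.9, -1.4, 0.9]
width: 0.004
gripper_force: 1.6
```

```bash
for i in 1; do python3 -m creep '[{"tx":-0.008,"ty":0,"tz":0,"wx":0,"wy":0,"wz":0},{"tx":-0.015,"ty":0,"tz":0,"wx":0,"wy":0,"wz":0}]'; done
echo;python3 -m creep '[{"tx":-0.008,"ty":0,"tz":0,"wx":0,"wy":0,"wz":0},{"tx":-0.012,"ty":0,"tz":0,"wx":0,"wy":0,"wz":0}]'|grep -E 'pos|force'
```

```text
time: 4.5
ee_pos: [0.5688, -0.0731, 0.0307]
tcp_rot: [[-0.991, 0.136, 0.0], [0.136, 0.991, -0.0], [-0.0, -0.0, -1.0]]
force: [-3.0, 0.0, 0.4]
width: 0.012
gripper_force: 1.6

ee_pos: [0.5725, -0.0736, 0.0307]
force: [-3.0, -0.6, 0.6]
gripper_force: 1.5
```

```bash
python3 -m creep '[{"tx":-0.006,"ty":0,"tz":0,"wx":0,"wy":0,"wz":0},{"tx":-0.01,"ty":0,"tz":0,"wx":0,"wy":0,"wz":0}]'|grep -E 'pos|force'
echo;python3 -m creep '[{"tx":-0.006,"ty":0,"tz":0,"wx":0,"wy":0,"wz":0},{"tx":-0.01,"ty":0,"tz":0,"wx":0,"wy":0,"wz":0}]'|grep -E 'pos|force'
python3 - <<'E'
from h import *
S=cam('scene','scene2.png');D=cam('side','side2.png')
a=S['pixels'][165:265,165:290];b=D['pixels'][175:275,235:345]
f=lambda i:cv2.resize(i,(400,int(400*i.shape[0]/i.shape[1])),interpolation=cv2.INTER_CUBIC)
A,B=f(a),f(b);H=max(A.shape[0],B.shape[0])
o=np.zeros((H,800,3),np.uint8);o[:A.shape[0],:400]=A;o[:B.shape[0],400:]=B
cv2.imwrite('pics/crop2.png',o)
E
```

```text
ee_pos: [0.5745, -0.0738, 0.0305]
force: [-8.9, -0.4, 1.4]
gripper_force: 4.4

ee_pos: [0.5753, -0.074, 0.03]
force: [-16.8, -0.9, 4.4]
gripper_force: 22.0
```

View pics/crop2.png

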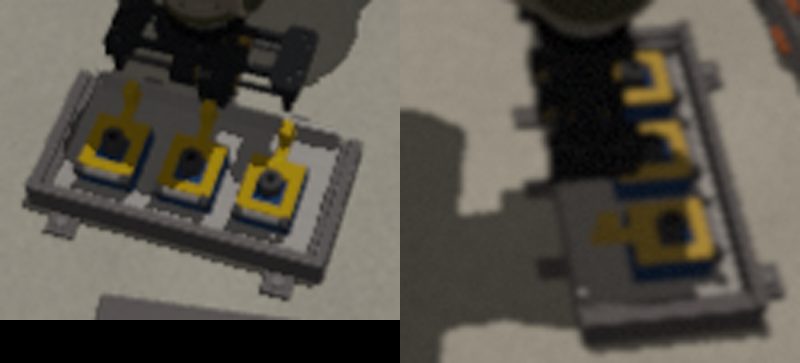

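The tray is home: the push force climbed from 3 to 17 N and its rear edge is at the wall. Head tops in the scene crop are at (116,135), (192,158) and (270,180).

```bash
python3 -m creep '[{"tx":0.06,"ty":0,"tz":0,"wx":0,"wy":0,"wz":0},{"tx":0.06,"ty":0,"tz":-0.1,"wx":0,"wy":0,"wz":0},{"tx":0.06,"ty":0,"tz":-0.24,"wx":0,"wy":0,"wz":0},{"tx":0.06,"ty":0,"tz":-0.27,"wx":0,"wy":0,"wz":0},{"tx":0.06,"ty":0,"tz":-0.27,"wx":0,"wy":0,"wz":0}]'
python3 - <<'E'
from h import *
S=cam('scene');D=cam('side','side3.png')
P=[cast(S,165+u/3.2,165+v/3.2,.062) for u,v in [(116,135),(192,158),(270,180)]]
for p in P: print(p.round(4))
p,e=meet(cast(S,165+116/3.2,165+135/3.2),cast(D,235+(677-400)/3.636,175+222/3.636));print('meet right',p,e)
v=P[2]-P[0];print(np.linalg.norm(v),np.degrees(np.arctan2(-v[0],v[1])))
E
```

```text
time: 5.52
ee_pos: [0.5625, -0.0723, 0.1151]
tcp_rot: [[-0.991, 0.136, 0.008], [0.136, 0.991, -0.002], [-0.008, -0.001, -1.0]]
force: [0.7, -0.4, 0.4]
width: 0.003
gripper_force: 0.0
[ 0.6311 -0.1627  0.062 ]
[ 0.6455 -0.0854  0.062 ]
[ 0.6583 -0.008   0.062 ]
meet right [ 0.63264015 -0.16582243  0.05954   ] 0.007502157665800371
0.15713430652057842 -9.973145867368435
```

```bash
python3 - <<'E'
from h import *
S=cam('scene','scene4.png');D=cam('side','side4.png')
a=S['pixels'][185:235,180:270];b=D['pixels'][180:270,270:345]
A=cv2.resize(a,None,fx=5,fy=5,interpolation=cv2.INTER_CUBIC);B=cv2.resize(b,None,fx=4.6,fy=5,interpolation=cv2.INTER_CUBIC)
o=np.zeros((450,800,3),np.uint8);o[:250,:450]=A;o[:450,450:450+B.shape[1]]=B
o=cv2.convertScaleAbs(o,alpha=1.5)
cv2.imwrite('pics/crop4.png',o)
E
```

```text
(no output)
```

View pics/crop4.png

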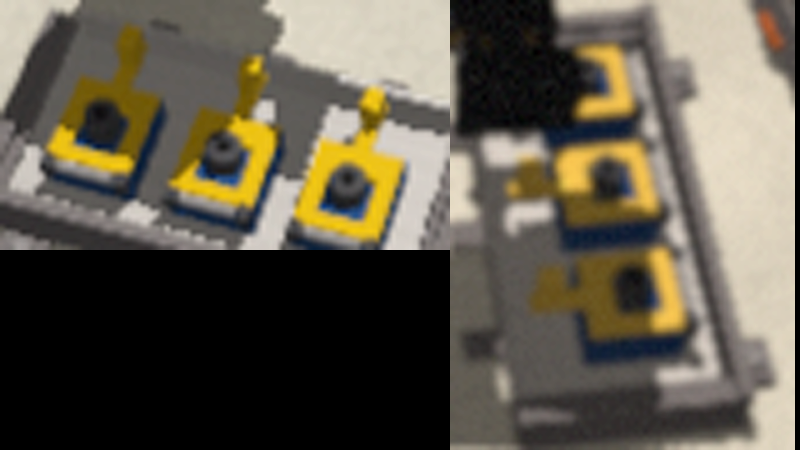

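Scene head tops in the full image are now at (200.4,207.4), (225,214.6) and (250,221.2). In the side view the middle head is at (304.3,214.4) and the right one at (310,236.2). The left head is hidden by the gripper.

```bash
python3 - <<'E'
from h import *
S=cam('scene');D=cam('side')
for a,b in [((200.4,207.4),(310,236.2)),((225,214.6),(304.3,214.4)),((250,221.2),None)]:
    print(cast(S,*a,.062).round(4), end=' ')
    if b: print(cast(D,*b,.062).round(4),*meet(cast(S,*a),cast(D,*b)))
# front plate bottom/dock front corners in scene0/2: rear top corners again
print()
# tab tops scene
for u,v in [(132,35),(253,66),(375,100)]: print('tab',cast(S,180+u/5,185+v/5,.074).round(4))
print(ctrl.state()['ee_pos'])
E
```

```text
[ 0.6322 -0.1652  0.062 ] [ 0.6306 -0.1701  0.062 ] [ 0.63111541 -0.16684505  0.05834723] 0.0024081183701614977
[ 0.6463 -0.0853  0.062 ] [ 0.641 -0.092  0.062] [ 0.64305367 -0.08675826  0.05518885] 0.0011593052322480307
[ 0.6578 -0.0061  0.062 ] 
tab [ 0.5816 -0.1558  0.074 ]
tab [ 0.5931 -0.0768  0.074 ]
tab [0.6064 0.0016 0.074 ]
[ 0.5597754  -0.07167845  0.11023656]
```

```bash
python3 -c "
from h import *
print(rows_to([.657,-.007,.085],down(-8.2)))"
```

```text
(array([-0.292,  0.258,  0.084]), array([ 0.0002, -0.0008,  0.0021]))
```

```bash
python3 -m creep '[{"tx":-0.1,"ty":0.08,"tz":0,"wx":0,"wy":0,"wz":0},{"tx":-0.2,"ty":0.16,"tz":0,"wx":0,"wy":0,"wz":0},{"tx":-0.29,"ty":0.26,"tz":0.04,"wx":0,"wy":0,"wz":0},{"tx":-0.29,"ty":0.26,"tz":0.08,"wx":0,"wy":0,"wz":0},{"tx":-0.29,"ty":0.26,"tz":0.08,"wx":0,"wy":0,"wz":0},{"tx":-0.29,"ty":0.26,"tz":0.08,"wx":0,"wy":0,"wz":0},{"tx":-0.29,"ty":0.26,"tz":0.08,"wx":0,"wy":0,"wz":0}]'
python3 - <<'E'
from h import *
S=cam('scene','scene5.png');D=cam('side','side5.png')
def proj(c,p):
    R=np.array(c['rotation']);q=R.T@(np.array(p)-c['xyz']);return np.array([c['cx']+c['fx']*q[0]/q[2],c['cy']+c['fy']*q[1]/q[2]])
t=ctrl.state()['ee_pos'];print(t)
out=[]
for c,(x0,y0,w,h) in [(S,(200,165,80,80)),(D,(255,155,80,90))]:
    im=cv2.resize(c['pixels'][y0:y0+h,x0:x0+w],None,fx=5,fy=5,interpolation=cv2.INTER_CUBIC)
    im=cv2.convertScaleAbs(im,alpha=1.8)
    for p,col in [(t,(0,0,255)),((.6455,-.0865,.062),(0,255,0)),((.657,-.007,.062),(255,0,255))]:
        u=((proj(c,p)-[x0,y0]+.5)*5).astype(int);cv2.drawMarker(im,tuple(int(k) for k in u),col,0,12,1)
    out.append(cv2.copyMakeBorder(im,0,450-im.shape[0],0,0,0))
cv2.imwrite('pics/crop5.png',np.hstack(out))
E
```

```text
time: 6.4
ee_pos: [0.6566, -0.0071, 0.088]
tcp_rot: [[-0.991, 0.137, -0.0], [0.137, 0.991, -0.0], [0.0, -0.0, -1.0]]
force: [-0.4, -0.1, 0.0]
width: 0.004
gripper_force: 0.0
[ 0.65689541 -0.00729871  0.0886509 ]
```

View pics/crop5.png

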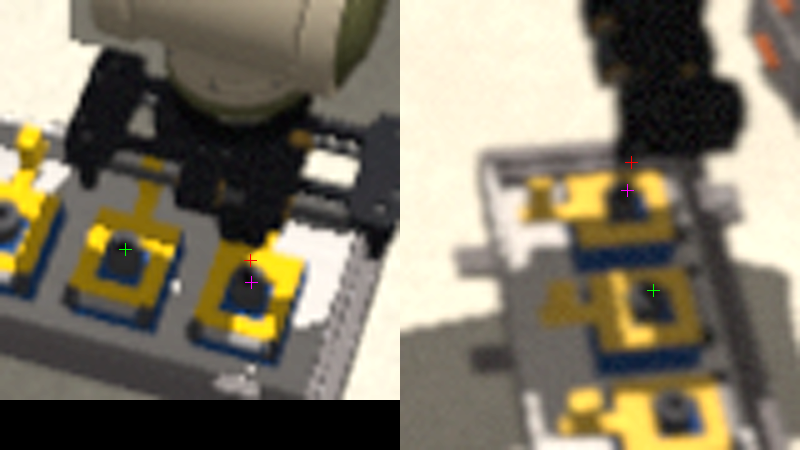

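The projected TCP mark (red) and head marks (green and magenta) fall on or near the heads. The fingertips are over the left head, and contact height will confirm it: head at 62 mm, cover at 48 mm.

```bash
python3 -m creep '[{"tx":0,"ty":0,"tz":0.05,"wx":0,"wy":0,"wz":0},{"tx":0,"ty":0,"tz":0.07,"wx":0,"wy":0,"wz":0},{"tx":0,"ty":0,"tz":0.075,"wx":0,"wy":0,"wz":0},{"tx":0,"ty":0,"tz":0.08,"wx":0,"wy":0,"wz":0}]'|grep -E 'pos|force:'
python3 -m creep '[{"tx":0,"ty":0,"tz":0.005,"wx":0,"wy":0,"wz":0},{"tx":0,"ty":0,"tz":0.01,"wx":0,"wy":0,"wz":0}]'|grep -E 'pos|force:'
```

```text
ee_pos: [0.6569, -0.0068, 0.0639]
force: [-0.7, 0.4, 0.2]
gripper_force: 0.0
ee_pos: [0.6573, -0.0066, 0.0612]
force: [0.2, -1.3, -0.2]
gripper_force: 0.0
```

```bash
python3 -m creep '[{"tx":0,"ty":0,"tz":0.005,"wx":0,"wy":0,"wz":0},{"tx":0,"ty":0,"tz":0.008,"wx":0,"wy":0,"wz":0}]'|grep -E 'pos|force:'
python3 -m creep '[{"tx":0,"ty":0,"tz":0.005,"wx":0,"wy":0,"wz":0},{"tx":0,"ty":0,"tz":0.008,"wx":0,"wy":0,"wz":0}]'|grep -E 'pos|force:'
```

```text
ee_pos: [0.6571, -0.0065, 0.0584]
force: [-0.3, 0.1, 0.5]
gripper_force: 0.0
ee_pos: [0.657, -0.0064, 0.0558]
force: [-0.5, -0.4, 0.6]
gripper_force: 0.0
```

```bash
python3 -m creep '[{"tx":0,"ty":0,"tz":-0.12,"wx":0,"wy":0,"wz":0},{"tx":0,"ty":0,"tz":-0.2,"wx":0,"wy":0,"wz":0},{"tx":0,"ty":0,"tz":-0.2,"wx":0,"wy":0,"wz":0},{"tx":0,"ty":0,"tz":-0.2,"wx":0,"wy":0,"wz":0}]'|grep -E 'pos|force:'
python3 - <<'E'
from h import *
for f,(x0,x1,y0,y1) in [('scene5',(238,268,196,232)),('side5',(292,326,172,202))]:
    im=cv2.imread(f'pics/{f}.png').max(2);h=cv2.cvtColor(cv2.imread(f'pics/{f}.png'),cv2.COLOR_BGR2HSV)
    print(f,x0,'..')
    for y in range(y0,y1): print(y,''.join('y' if (18<h[y,x,0]<35 and h[y,x,1]>120 and im[y,x]>50) else '#' if im[y,x]<32 else '+' if im[y,x]<60 else '.' for x in range(x0,x1)))
E
```

```text
ee_pos: [0.6576, -0.0065, 0.1171]
force: [-0.5, 0.2, 0.2]
gripper_force: 0.0
scene5 238 ..
196 #######################.......
197 #######################.......
198 ######################+.......
199 ######################........
200 ######################+.......
201 ######+#################++....
202 ######+####################+++
203 ######################+#######
204 ####################+++++++###
205 ####################+++..+++++
206 ####################+++++++..+
207 ++#################+#####+++++
208 .++++##############++++######+
209 ....++#############..++++++###
210 ....++############+......+++++
211 .....+#########+yy...........+
212 .....+#########yy.............
213 ......y++++####yy.............
214 ......yyyyyy++yyy.............
215 .....yyyyyyyyyyyy.............
216 .....yyyyyyyyyyyyyyyy.........
217 .....yyyyyyyyyyyyyyyyyy.......
218 ....yyyyy+#+yyyyyyyyyyy.......
219 ....yyyyy###++.yyyyyyy........
220 ....yyyy#####++yyyyyyy........
221 ...yyyyy######+.yyyyyy........
222 ...yyyy+#######+.yyyy.........
223 ..yyyyy+#######+.yyyy+........
224 ..yyyyy+#######+yyyyy....
[... 733 characters left out ...]
84 .....+######################++....
185 ....++##################++........
186 ...+++#################+..........
187 .....++###++++++++##+#+...........
188 .....++++++++++++++++#+...........
189 ..yyyyy++yyyyyy+++++##++..........
190 yyyyyyyyyyyyyyy..++++++...........
191 yyyyyyy++yyyyyy....++++...........
192 yyyyy.+##yyyyyyy...+++............
193 yyyyy+####+yyyyy...++++...........
194 yyyyy#####+.yyyy...++++...........
195 yyyyy#####+..yyyy..++++...........
196 yyyyy#####++.yyyy+++++++..........
197 yyyyy+####+++yyyy++.+++++++.......
198 yyyyy######++yyyy++..++#++++......
199 yyyyy+++++++yyyyy+++.++#++++......
200 yyyyyyyyyyyyyyyyyy+++++###++......
201 yyyyyyyyyyyyyyyyy++#++++#++.......
```

```bash
python3 -m creep '[{"tx":0,"ty":0,"tz":0.1,"wx":0,"wy":0,"wz":0},{"tx":0,"ty":0,"tz":0.19,"wx":0,"wy":0,"wz":0},{"tx":0,"ty":0,"tz":0.205,"wx":0,"wy":0,"wz":0},{"tx":0,"ty":0,"tz":0.205,"wx":0,"wy":0,"wz":0}]'|grep -E 'pos|force:'
for i in 1; do python3 -m creep '[{"tx":0,"ty":0,"tz":0.005,"wx":0,"wy":0,"wz":0},{"tx":0,"ty":0,"tz":0.008,"wx":0,"wy":0,"wz":0}]'|grep -E 'pos|force:';done
python3 -m creep '[{"tx":0,"ty":0,"tz":0.005,"wx":0,"wy":0,"wz":0},{"tx":0,"ty":0,"tz":0.007,"wx":0,"wy":0,"wz":0}]'|grep -E 'pos|force:'
```

```text
ee_pos: [0.6556, -0.0062, 0.0518]
force: [-0.3, 0.2, 0.9]
gripper_force: 0.0
ee_pos: [0.6578, -0.0066, 0.0533]
force: [-0.5, 1.3, 0.4]
gripper_force: 0.0
ee_pos: [0.6574, -0.0065, 0.0507]
force: [0.2, 0.7, 0.0]
gripper_force: 0.0
```

```bash
python3 -m creep '[{"tx":0,"ty":0,"tz":0.005,"wx":0,"wy":0,"wz":0},{"tx":0,"ty":0,"tz":0.007,"wx":0,"wy":0,"wz":0}]'|grep -E 'pos|force:'
python3 -m creep '[{"tx":0,"ty":0,"tz":0.005,"wx":0,"wy":0,"wz":0},{"tx":0,"ty":0,"tz":0.007,"wx":0,"wy":0,"wz":0}]'|grep -E 'pos|force:'
python3 - <<'E'
from h import *
S=cam('scene','scene6.png');D=cam('side','side6.png')
for f,(x0,x1,y0,y1) in [('scene6',(238,268,200,232)),('side6',(285,326,176,206))]:
    im=cv2.imread(f'pics/{f}.png').max(2);h=cv2.cvtColor(cv2.imread(f'pics/{f}.png'),cv2.COLOR_BGR2HSV)
    print(f,x0,'..')
    for y in range(y0,y1): print(y,''.join('y' if (18<h[y,x,0]<35 and h[y,x,1]>120 and im[y,x]>50) else '#' if im[y,x]<32 else '+' if im[y,x]<60 else '.' for x in range(x0,x1)))
E
```

```text
ee_pos: [0.6571, -0.0065, 0.048]
force: [0.3, -0.6, 0.3]
gripper_force: 0.0
ee_pos: [0.657, -0.0065, 0.0456]
force: [-0.2, -0.0, -1.2]
gripper_force: 0.0
scene6 238 ..
200 #####################++y.++###
201 #####################+++.+...+
202 #######################++++++.
203 #######################+.....+
204 #######################+......
205 #######################+......
206 #######################++++...
207 #######################+++++++
208 #######################+++++++
209 #######+################++++++
210 #######+##################++++
211 ######+###############+#######
212 ######+#############.....++###
213 ####################.........+
214 ####################++........
215 ++++#####################+....
216 ..+++y#############yyy++####++
217 .....y+############yyyy...+++#
218 ....yy+###########yyyyy.......
219 ....yyy########yyyyyyy........
220 ....yyyy#######yyyyyyy........
221 ...yyyyy#######+yyyyyy........
222 ...yyyy+#######+.yyyy.........
223 ..yyyyy+#######++yyyy+........
224 ..yyyyy+########yyyyy.........
225 ..yyyy+++######+yyyy+.........
226 .yyyyy+++++##++yyy
[... 880 characters left out ...]
#####.....
191 ...yyyyyyyyy#######################+.....
192 ...yyyyyyyyy#######################+.....
193 ....yyyyyyyy#######################+.....
194 ....yyyyyyy+######################+......
195 ....yyyyyyy#######################++.....
196 y..yyyyyyyy##########+++#++++####++......
197 yyyyyyyyyyy+########+yyy++++++#+++.......
198 yyyyyyyyyyy+#######+yyyy+++..++#+++......
199 ....+yyyyyyy++++++++yyyy++++++++#++......
200 ....+yyyyyyyyyyyyyyyyyyyy++++++##++......
201 ....++yyyyyyyyyyyyyyyyyyy+#++++#++.......
202 ....++yyyyyyyyyyyyyyyyyy+##++++##+.......
203 ....++yyyyyyyyy+++++++++##+++++##++......
204 ....+#++++++++++##++#++++++++++###+......
205 ...++++#+++++++++++++++++++++++##+++.....
```

```bash
python3 -m creep '[{"tx":0,"ty":0,"tz":0.004,"wx":0,"wy":0,"wz":0},{"tx":0,"ty":0,"tz":0.004,"wx":0,"wy":0,"wz":0}]'|grep -E 'pos|force:'
python3 -m creep '[{"tx":0,"ty":0,"tz":0.004,"wx":0,"wy":0,"wz":0},{"tx":0,"ty":0,"tz":0.004,"wx":0,"wy":0,"wz":0}]'|grep -E 'pos|force:'
```

```text
ee_pos: [0.657, -0.0064, 0.0443]
force: [0.3, 0.1, 1.0]
gripper_force: 0.0
ee_pos: [0.657, -0.0064, 0.0431]
force: [-0.2, 0.6, 1.1]
gripper_force: 0.0
```

```bash
python3 -m creep '[{"tx":0,"ty":0,"tz":0.004,"wx":0,"wy":0,"wz":0},{"tx":0,"ty":0,"tz":0.004,"wx":0,"wy":0,"wz":0}]'|grep -E 'pos|force:'
python3 -m creep '[{"tx":0,"ty":0,"tz":0.004,"wx":0,"wy":0,"wz":0},{"tx":0,"ty":0,"tz":0.004,"wx":0,"wy":0,"wz":0}]'|grep -E 'pos|force:'
python3 -m creep '[{"tx":0,"ty":0,"tz":0.004,"wx":0,"wy":0,"wz":0},{"tx":0,"ty":0,"tz":0.004,"wx":0,"wy":0,"wz":0}]'|grep -E 'pos|force:'
```

```text
ee_pos: [0.657, -0.0065, 0.0419]
force: [0.5, 0.3, 0.3]
gripper_force: 0.0
ee_pos: [0.657, -0.0065, 0.0407]
force: [-0.1, 1.4, -0.0]
gripper_force: 0.0
ee_pos: [0.657, -0.0064, 0.0395]
force: [-0.4, 0.1, 0.1]
gripper_force: 0.0
```

```bash
python3 -m creep '[{"tx":0,"ty":0,"tz":0.004,"wx":0,"wy":0,"wz":0},{"tx":0,"ty":0,"tz":0.006,"wx":0,"wy":0,"wz":0}]'|grep -E 'pos|force:'
python3 -m creep '[{"tx":0,"ty":0,"tz":0.004,"wx":0,"wy":0,"wz":0},{"tx":0,"ty":0,"tz":0.006,"wx":0,"wy":0,"wz":0}]'|grep -E 'pos|force:'
python3 - <<'E'
from h import *
S=cam('scene','scene7.png');D=cam('side','side7.png')
out=[]
for c,(x0,y0,w,h) in [(S,(210,165,70,75)),(D,(270,155,70,75))]:
    im=cv2.resize(c['pixels'][y0:y0+h,x0:x0+w],None,fx=5.7,fy=5.7,interpolation=cv2.INTER_CUBIC)
    out.append(cv2.LUT(im,(255*(np.arange(256)/255.)**.45).astype(np.uint8)))
cv2.imwrite('pics/crop7.png',np.hstack(out))
E
```

```text
ee_pos: [0.657, -0.0065, 0.0378]
force: [0.7, 0.2, 0.1]
gripper_force: 0.0
ee_pos: [0.657, -0.0065, 0.0359]
force: [-0.1, -0.1, -0.2]
gripper_force: 0.0
```

View pics/crop7.png

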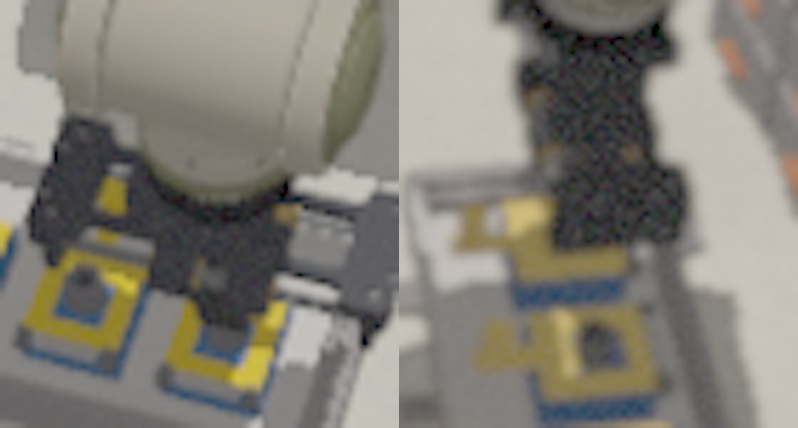

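The fingertips' dark silhouette now merges with the left head at crop (222,325), and no contact has been felt. I'll compare the pixels numerically.

```bash
python3 - <<'E'
from h import *
for f in ['scene6','scene7']:
    I=cv2.imread(f'pics/{f}.png');im=I.max(2);h=cv2.cvtColor(I,cv2.COLOR_BGR2HSV)
    print(f)
    for y in range(214,230): print(y,''.join('y' if (18<h[y,x,0]<35 and h[y,x,1]>120 and im[y,x]>50) else 'b' if (100<h[y,x,0]<130 and h[y,x,1]>140 and im[y,x]>30) else '#' if im[y,x]<32 else '+' if im[y,x]<60 else '.' for x in range(236,264)),im[y,244:254])
from scipy.spatial.transform import Rotation
s=ctrl.state();print(s['ee_pos'],s['width'],s['qpos'].round(2))
# fingertip via wrist image centre of shut fingers: project TCP and points behind it
c=cam('wrist','w7.png');R=np.array(c['rotation']);T=s['tcp_rot']
for k in (0,-.01,-.019,-.03,.01):
    q=R.T@(s['ee_pos']+T[:,2]*k-c['xyz']);th=np.arccos(q[2]/np.linalg.norm(q));r=th*c['fx'];n=q[:2]/np.hypot(*q[:2]);print(k,c['cx']+r*n[0],c['cy']+r*n[1])
E
```

```text
scene6
214 #+####################++.... [17  9 11 10 10 10 12 10 12 12]
215 ++++++#####################+ [12 12  8  8  8 10  9 10  9  9]
216 ++..+++y#############yyy++## [11  9 10  8 10 10 11 11  9 12]
217 +......y+############yyyy... [32  9  7  9  9 12  9 11 12 11]
218 +.....yy+###########yyyyy... [37 10  8  9  8 10  8  9 11 13]
219 ......yyy########yyyyyyy.... [59 20 10  9  9  8  9 11 12 60]
220 ......yyyy#######yyyyyyy.... [72 54 13 15 11  9  7 11  8 70]
221 .....yyyyy#######+yyyyyy.... [72 55 24 22 19 13 12 12 14 43]
222 .....yyyy+#######b.yyyy..... [66 36 24 24 23 21 22 22 19 48]
223 ....yyyyy+#######++yyyy+.... [64 35 24 23 25 24 22 24 24 39]
224 ....yyyyyb########yyyyy..... [52 38 28 22 23 21 21 22 23 30]
225 ....yyyy+bb######+yyyy+..... [34 40 34 24 23 22 23 23 29 37]
226 ...yyyyybbbb+##++yyyyy+..... [38 41 40 37 32 30 30 33 38 85]
227 ...yyyyyy+++bbbb.yyyyy...... [ 59  45  33  38  41  39  55  81  73 115]
228 .++yyyyyyyyyy++..yyyy....... [ 73  70  66  63  58  44  53  85  82 143]
229 .+#+yyyyyyyyyyyyyyyyy+...... [ 75  75  75  75  74  69  95 137 139 155]
scene7
214 ########+###
[... 669 characters left out ...]
3 37 27 22 22 21 22 21 25 31]
225 ....yyyy+bb######+yyyy+..... [34 41 35 24 23 22 22 24 30 38]
226 ...yyyyybbbb####+.yyyy+..... [40 41 42 37 30 29 30 31 47 87]
227 ...yyyyyy+++bbbb.yyyyy...... [ 58  47  35  37  40  39  38  55  74 117]
228 .++yyyyyyyyyy++b.yyyy....... [ 73  70  66  63  58  44  36  59  81 143]
229 .+#+yyyyyyyyyyyyyyyyy+...... [ 75  75  74  76  73  69  64  91 139 155]
[ 0.65696798 -0.00645629  0.0359426 ] 0.005338514961558343 [-10.87  40.88  68.98   0.    70.16 -93.03]
0 254.6675694708964 217.96967705423333
-0.01 254.5987710325729 224.10955646229866
-0.019 254.53106825396586 230.1786421221297
-0.03 254.43982337406771 238.40120997206247
0.01 254.73039523826418 212.38662218968867
```

```bash
python3 -m creep '[{"tx":0,"ty":0,"tz":0.004,"wx":0,"wy":0,"wz":0},{"tx":0,"ty":0,"tz":0.006,"wx":0,"wy":0,"wz":0}]'|grep -E 'pos|force:'
python3 -m creep '[{"tx":0,"ty":0,"tz":0.004,"wx":0,"wy":0,"wz":0},{"tx":0,"ty":0,"tz":0.006,"wx":0,"wy":0,"wz":0}]'|grep -E 'time|pos|force:'
```

```text
ee_pos: [0.657, -0.0065, 0.0342]
force: [-0.4, -0.2, 0.8]
gripper_force: 0.0
time: 10.42
ee_pos: [0.657, -0.0064, 0.0323]
force: [-0.6, -0.2, 0.3]
gripper_force: 0.0
```

```bash
python3 -m creep '[{"tx":0,"ty":0,"tz":0.004,"wx":0,"wy":0,"wz":0},{"tx":0,"ty":0,"tz":0.006,"wx":0,"wy":0,"wz":0}]'|grep -E 'pos|force:'
python3 -m creep '[{"tx":0,"ty":0,"tz":0.004,"wx":0,"wy":0,"wz":0},{"tx":0,"ty":0,"tz":0.006,"wx":0,"wy":0,"wz":0}]'|grep -E 'time|pos|force:'
python3 - <<'E'
from h import *
cam('scene','scene8.png')
f='scene8'
I=cv2.imread(f'pics/{f}.png');im=I.max(2)
for y in range(216,230): print(y,im[y,242:256])
E
```

```text
ee_pos: [0.657, -0.0065, 0.0305]
force: [-1.3, 0.6, -0.8]
gripper_force: 0.0
time: 10.75
ee_pos: [0.657, -0.0065, 0.0287]
force: [-0.6, -0.2, -0.3]
gripper_force: 0.0
216 [10 17 26 12 15 19 17 15 12 11 14 13 14 12]
217 [ 9 11 12  9  9  9 12 12 10 13 10 12 13 12]
218 [32 21  7  8  9  8 11 11  8 12 10 10 12 12]
219 [66 56 22  9  8  9  9 10 11 13 10 12 12 11]
220 [75 68 32 12  8  9  9 10 10  9 12 11 13  9]
221 [75 70 47 13  9  7 10  9  8  7 11 11 12 19]
222 [76 73 61 17  7  6  5  7  8 11 11 18 34 63]
223 [75 75 63 30 19 17 14 12  8  9 13 23 44 75]
224 [75 71 52 38 26 22 21 20 17 12 18 28 57 75]
225 [ 75  67  34  41  35  24  23  22  21  20  28  74 133 129]
226 [ 73  56  40  41  40  36  31  29  29  28  48  97 155 153]
227 [ 73  68  58  45  34  38  40  39  39  40  51 117 157 157]
228 [ 74  75  74  70  65  64  59  44  36  37  79 143 157 157]
229 [ 75  75  75  75  76  75  74  69  64  90 138 155 158 155]
```

```bash
python3 -m creep '[{"tx":0,"ty":0,"tz":0.004,"wx":0,"wy":0,"wz":0},{"tx":0,"ty":0,"tz":0.006,"wx":0,"wy":0,"wz":0}]'|grep -E 'pos|force:'
python3 -m creep '[{"tx":0,"ty":0,"tz":0.004,"wx":0,"wy":0,"wz":0},{"tx":0,"ty":0,"tz":0.006,"wx":0,"wy":0,"wz":0}]'|grep -E 'time|pos|force:'
```

```text
ee_pos: [0.6572, -0.0065, 0.0278]
force: [-2.8, 1.1, 8.3]
gripper_force: 4.0
time: 11.13
ee_pos: [0.6573, -0.0065, 0.0273]
force: [-7.2, 0.4, 17.5]
gripper_force: 8.6
```

```bash
python3 -m creep '[{"tx":0,"ty":0,"tz":0.004,"wx":0,"wy":0,"wz":0},{"tx":0,"ty":0,"tz":0.006,"wx":0,"wy":0,"wz":0}]'|grep -E 'time|pos|force:'
```

```text
time: 11.3
ee_pos: [0.6574, -0.0065, 0.027]
force: [-10.7, 1.3, 27.9]
gripper_force: 13.5
```

```bash
python3 -m creep '[{"tx":0,"ty":0,"tz":-0.02,"wx":0,"wy":0,"wz":0},{"tx":0,"ty":0,"tz":-0.03,"wx":0,"wy":0,"wz":0}]'|grep -E 'time|pos|force:'
python3 - <<'E'
from h import *
S=cam('scene');D=cam('side','side9.png');W=cam('wrist','w9.png');s=ctrl.state();T=s['tcp_rot'];p=s['ee_pos'];print(p)
def proj(c,p):
    R=np.array(c['rotation']);q=R.T@(p-c['xyz'])
    if c['name']=='wrist':
        th=np.arccos(q[2]/np.linalg.norm(q));n=q[:2]/np.hypot(*q[:2])*th;return np.round([c['cx']+c['fx']*n[0],c['cy']+c['fx']*n[1]],1)
    return np.round([c['cx']+c['fx']*q[0]/q[2],c['cy']+c['fy']*q[1]/q[2]],1)
for n,dx,k in [('rep',0,0),('H1',0,-.034),('H1',0,-.034),('H2',.02,-.02)]:
    for e in (-.009,.009): print(n,e,[proj(c,p+T[:,0]*(dx+e)+T[:,2]*k) for c in (S,D,W)])
g=cv2.cvtColor(W['pixels'],cv2.COLOR_BGR2GRAY)
print('wrist col 245..270 rows 200-260'); 
for y in range(204,262,2): print(y,g[y,226:290:3])
I=S['pixels'].max(2)
for y in range(216,228): print(y,I[y,242:256])
E
```

```text
time: 11.47
ee_pos: [0.6573, -0.0065, 0.0334]
force: [0.5, -0.1, 0.0]
gripper_force: 0.0
[ 0.65707456 -0.00647462  0.03233464]
rep -0.009 [array([249.2, 228. ]), array([301.9, 198.2]), array([254.7, 229.8])]
rep 0.009 [array([250.9, 223.1]), array([296.4, 198.7]), array([254.7, 204.4])]
H1 -0.009 [array([249.1, 222.8]), array([303. , 191.2]), array([254.5, 255. ])]
H1 0.009 [array([250.8, 217.8]), array([297.3, 191.7]), array([254.4, 225.9])]
H1 -0.009 [array([249.1, 222.8]), array([303. , 191.2]), array([254.5, 255. ])]
H1 0.009 [array([250.8, 217.8]), array([297.3, 191.7]), array([254.4, 225.9])]
H2 -0.009 [array([251. , 219.4]), array([296.3, 194.7]), array([254.5, 212.9])]
H2 0.009 [array([252.6, 214.5]), array([290.7, 195.2]), array([254.5, 182.9])]
wrist col 245..270 rows 200-260
204 [103 102 100 103 100 101 101 103 101 100 101 102  99 100 102  97 190 219
 219 219 218 220]
206 [100  98  97 100  98 102 101 101  96  96  96 100 102 101 101 100 183 218
 218 218 219 220]
208 [103  89  55  59  62  63  62  58  49  40  46  58  63  66  69  72 125 143
 211 221 221 214]
210 [101  87  36  
[... 2208 characters left out ...]
 17 16 16]
260 [15 15 15 17 14 15 14 13 15 13 46 10 12 13 11 15 15 14 16 14 18 13]
216 [14 15 21 11 10 11 11 13 13 13 12 11 12 13]
217 [17 10 12  7  8  7 12 13 11 12 10 12  8 12]
218 [62 55 19 11 13 10 10 14 13 12 12 14 11 12]
219 [74 69 33  7  9 10  9 10 10 12 10 12 11  9]
220 [76 68 36 11  5  9  7 12  7 11 11  9  9 11]
221 [76 73 59 16 10  8  6  6 10  9 10 14 36 56]
222 [75 75 66 26 18 14  9  9  8 11  9 21 42 73]
223 [74 75 64 35 23 23 21 21 19 13 15 21 43 75]
224 [75 71 52 39 27 23 23 23 23 19 23 30 58 75]
225 [ 75  67  34  39  35  24  22  23  22  22  31  75 119  76]
226 [ 72  56  39  42  40  37  31  30  29  31  47  97 151 140]
227 [ 74  68  58  46  34  38  40  39  40  39  51 117 157 157]
```

The wrist and scene views both put the real fingertips about 34 mm behind the reported TCP, as predicted for contact on the head top at 62 mm. So the left bolt took 28 N and did not sink: it is tight. Next, the middle one.

```bash
python3 -m creep '[{"tx":0,"ty":0,"tz":-0.04,"wx":0,"wy":0,"wz":0},{"tx":0,"ty":-0.13,"tz":-0.04,"wx":0,"wy":0,"wz":0},{"tx":0,"ty":-0.267,"tz":-0.04,"wx":0,"wy":0,"wz":0},{"tx":0,"ty":-0.267,"tz":-0.03,"wx":0,"wy":0,"wz":0},{"tx":0,"ty":-0.267,"tz":0,"wx":0,"wy":0,"wz":0},{"tx":0,"ty":-0.267,"tz":0.008,"wx":0,"wy":0,"wz":0},{"tx":0,"ty":-0.267,"tz":0.016,"wx":0,"wy":0,"wz":0},{"tx":0,"ty":-0.267,"tz":0.023,"wx":0,"wy":0,"wz":0}]'|grep -E 'time|pos|force:'
python3 -m creep '[{"tx":0,"ty":0,"tz":0.002,"wx":0,"wy":0,"wz":0},{"tx":0,"ty":0,"tz":0.004,"wx":0,"wy":0,"wz":0}]'|grep -E 'time|pos|force:'
```

```text
time: 12.28
ee_pos: [0.6458, -0.085, 0.0271]
force: [-11.9, -0.9, 26.3]
gripper_force: 13.3
time: 12.45
ee_pos: [0.6459, -0.085, 0.027]
force: [-12.1, -1.1, 24.3]
gripper_force: 12.2
```

The middle bolt is also tight: 25 N at the same height. Now the right one.

```bash
python3 -m creep '[{"tx":0,"ty":0,"tz":-0.07,"wx":0,"wy":0,"wz":0},{"tx":0,"ty":-0.13,"tz":-0.07,"wx":0,"wy":0,"wz":0},{"tx":0,"ty":-0.267,"tz":-0.07,"wx":0,"wy":0,"wz":0},{"tx":0,"ty":-0.267,"tz":-0.06,"wx":0,"wy":0,"wz":0},{"tx":0,"ty":-0.267,"tz":-0.03,"wx":0,"wy":0,"wz":0},{"tx":0,"ty":-0.267,"tz":-0.02,"wx":0,"wy":0,"wz":0},{"tx":0,"ty":-0.267,"tz":-0.012,"wx":0,"wy":0,"wz":0},{"tx":0,"ty":-0.267,"tz":-0.004,"wx":0,"wy":0,"wz":0}]'|grep -E 'time|pos|force:'
python3 -m creep '[{"tx":0,"ty":0,"tz":0.004,"wx":0,"wy":0,"wz":0},{"tx":0,"ty":0,"tz":0.004,"wx":0,"wy":0,"wz":0}]'|grep -E 'time|pos|force:'
```

```text
time: 13.12
ee_pos: [0.6352, -0.1634, 0.0252]
force: [-0.7, 0.8, 2.0]
gripper_force: 1.2
time: 13.28
ee_pos: [0.6354, -0.1642, 0.0242]
force: [0.2, -0.0, -0.1]
gripper_force: 0.0
```

```bash
python3 -m creep '[{"tx":0,"ty":0,"tz":0.008,"wx":0,"wy":0,"wz":0},{"tx":0,"ty":0,"tz":0.016,"wx":0,"wy":0,"wz":0},{"tx":0,"ty":0,"tz":0.02,"wx":0,"wy":0,"wz":0}]'|grep -E 'time|pos|force:'
```

```text
time: 13.53
ee_pos: [0.6358, -0.1649, 0.0202]
force: [-5.4, 6.2, 21.8]
gripper_force: 10.8
```

The right bolt sank 8 mm and then stopped at 22 N, so it is the loose one. I'll lift off, open the gripper and go above its tab.

```bash
python3 -m creep '[{"tx":0,"ty":0,"tz":-0.1,"wx":0,"wy":0,"wz":0},{"tx":0.08,"ty":0,"tz":-0.18,"wx":0,"wy":0,"wz":0},{"tx":0.172,"ty":0,"tz":-0.18,"wx":0,"wy":0,"wz":0},{"tx":0.172,"ty":0,"tz":-0.18,"wx":0,"wy":0,"wz":0},{"tx":0.172,"ty":0,"tz":-0.18,"wx":0,"wy":0,"wz":0},{"tx":0.172,"ty":0,"tz":-0.18,"wx":0,"wy":0,"wz":0}]' 0.45 15
python3 - <<'E'
from h import *
S=cam('scene','scene10.png');D=cam('side','side10.png');W=cam('wrist','w10.png')
out=[]
for c,(x0,y0,w,h) in [(W,(190,150,130,130)),(D,(270,195,70,70))]:
    im=cv2.resize(c['pixels'][y0:y0+h,x0:x0+w],(400,400),interpolation=cv2.INTER_CUBIC)
    out.append(cv2.LUT(im,(255*(np.arange(256)/255.)**.5).astype(np.uint8)))
cv2.imwrite('pics/crop10.png',np.hstack(out))
print(rows_to([.583,-.157,.02],down(-8.1)))
E
```

```text
time: 14.03
ee_pos: [0.5847, -0.1584, 0.0722]
tcp_rot: [[-0.991, 0.136, 0.0], [0.136, 0.991, -0.0], [-0.0, -0.0, -1.0]]
force: [0.3, -0.7, -0.3]
width: 0.43
gripper_force: 0.0
(array([0.006, 0.004, 0.173]), array([ 0.    , -0.0001,  0.0015]))
```

View pics/crop10.png

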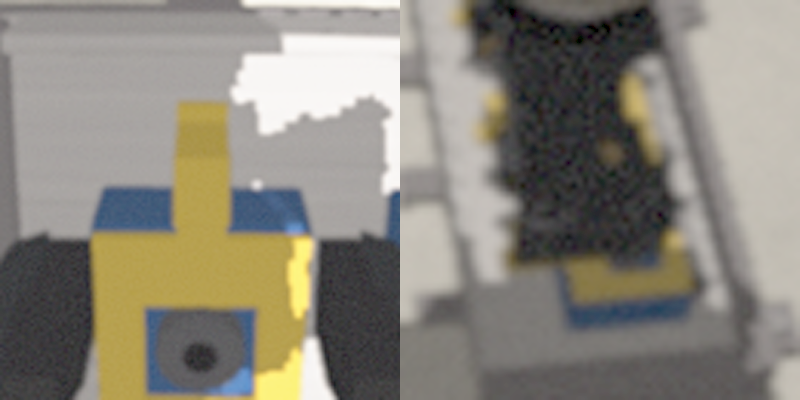

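The wrist crop shows the right cover's tab at crop column 203. It is centred between the finger edges (95 and 315) and has the bolt head behind it. I'll go down and close on it.

```bash
python3 -m creep '[{"tx":0.006,"ty":0,"tz":0.06,"wx":0,"wy":0,"wz":0},{"tx":0.006,"ty":0,"tz":0.11,"wx":0,"wy":0,"wz":0},{"tx":0.006,"ty":0,"tz":0.15,"wx":0,"wy":0,"wz":0},{"tx":0.006,"ty":0,"tz":0.173,"wx":0,"wy":0,"wz":0},{"tx":0.006,"ty":0,"tz":0.173,"wx":0,"wy":0,"wz":0}]'
python3 -m creep '[{"tx":0,"ty":0,"tz":0,"wx":0,"wy":0,"wz":0},{"tx":0,"ty":0,"tz":0,"wx":0,"wy":0,"wz":0},{"tx":0,"ty":0,"tz":0,"wx":0,"wy":0,"wz":0},{"tx":0,"ty":0,"tz":0,"wx":0,"wy":0,"wz":0},{"tx":0,"ty":0,"tz":0,"wx":0,"wy":0,"wz":0},{"tx":0,"ty":0,"tz":0,"wx":0,"wy":0,"wz":0}]' 0 15
```

```text
time: 14.6
ee_pos: [0.582, -0.1576, 0.0188]
tcp_rot: [[-0.991, 0.136, -0.003], [0.136, 0.991, 0.001], [0.003, 0.001, -1.0]]
force: [-0.5, 0.1, 0.6]
width: 0.445
gripper_force: 0.0
time: 15.1
ee_pos: [0.5825, -0.1586, 0.021]
tcp_rot: [[-0.991, 0.137, 0.001], [0.137, 0.991, -0.001], [-0.001, -0.001, -1.0]]
force: [-1.4, -3.9, 0.8]
width: 0.135
gripper_force: 15.0
```

The tab is gripped: 11.9 mm wide, 15 N. Now I'll swing it up along the hinge arc.

```bash
python3 -m creep '[{"tx":-0.006,"ty":-0.003,"tz":-0.024,"wx":0,"wy":0,"wz":0},{"tx":-0.014,"ty":-0.003,"tz":-0.049,"wx":0,"wy":0,"wz":0},{"tx":-0.024,"ty":-0.003,"tz":-0.072,"wx":0,"wy":0,"wz":0},{"tx":-0.036,"ty":-0.003,"tz":-0.095,"wx":0,"wy":0,"wz":0},{"tx":-0.05,"ty":-0.003,"tz":-0.116,"wx":0,"wy":0,"wz":0},{"tx":-0.065,"ty":-0.003,"tz":-0.136,"wx":0,"wy":0,"wz":0},{"tx":-0.065,"ty":-0.003,"tz":-0.136,"wx":0,"wy":0,"wz":0}]'
```

```text
time: 15.68
ee_pos: [0.6026, -0.1617, 0.0627]
tcp_rot: [[-0.991, 0.136, 0.002], [0.136, 0.991, -0.001], [-0.002, -0.001, -1.0]]
force: [-1.0, -1.6, 0.7]
width: 0.132
gripper_force: 15.0
```

```bash
python3 -m creep '[{"tx":-0.018,"ty":0,"tz":-0.019,"wx":0,"wy":0,"wz":0},{"tx":-0.037,"ty":0,"tz":-0.036,"wx":0,"wy":0,"wz":0},{"tx":-0.057,"ty":0,"tz":-0.051,"wx":0,"wy":0,"wz":0},{"tx":-0.079,"ty":0,"tz":-0.065,"wx":0,"wy":0,"wz":0},{"tx":-0.102,"ty":0,"tz":-0.076,"wx":0,"wy":0,"wz":0},{"tx":-0.125,"ty":0,"tz":-0.086,"wx":0,"wy":0,"wz":0},{"tx":-0.145,"ty":0,"tz":-0.092,"wx":0,"wy":0,"wz":0},{"tx":-0.164,"ty":0,"tz":-0.096,"wx":0,"wy":0,"wz":0}]'
python3 -m creep '[{"tx":-0.01,"ty":0,"tz":-0.002,"wx":0,"wy":0,"wz":0},{"tx":-0.02,"ty":0,"tz":-0.004,"wx":0,"wy":0,"wz":0},{"tx":-0.02,"ty":0,"tz":-0.004,"wx":0,"wy":0,"wz":0},{"tx":-0.02,"ty":0,"tz":-0.004,"wx":0,"wy":0,"wz":0}]'
python3 - <<'E'
from h import *
S=cam('scene','scene11.png');D=cam('side','side11.png')
out=[]
for c,(x0,y0,w,h) in [(S,(170,165,100,90)),(D,(260,170,90,90))]:
    im=cv2.resize(c['pixels'][y0:y0+h,x0:x0+w],(400,400),interpolation=cv2.INTER_CUBIC)
    out.append(cv2.LUT(im,(255*(np.arange(256)/255.)**.5).astype(np.uint8)))
cv2.imwrite('pics/crop11.png',np.hstack(out))
E
```

```text
time: 16.35
ee_pos: [0.6507, -0.1686, 0.0904]
tcp_rot: [[-0.991, 0.136, -0.0], [0.136, 0.991, -0.001], [0.0, -0.001, -1.0]]
force: [-2.7, -4.4, -1.7]
width: 0.133
gripper_force: 15.0
time: 16.68
ee_pos: [0.6563, -0.1694, 0.0913]
tcp_rot: [[-0.991, 0.136, -0.0], [0.136, 0.991, -0.001], [-0.0, -0.001, -1.0]]
force: [-0.7, -4.5, -2.6]
width: 0.133
gripper_force: 15.0
```

View pics/crop11.png

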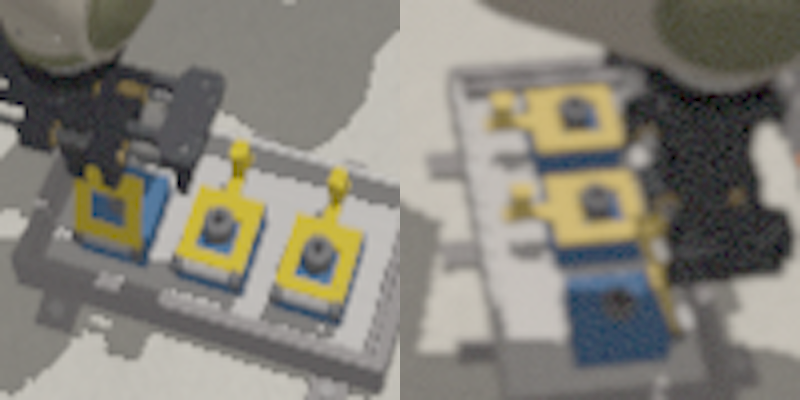

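The right cover stands nearly upright in the gripper, the other two are shut, and the right block and its sunk bolt are exposed. One last check that the tray stayed home and the bystanders did not move, then I hand in.

```bash
python3 - <<'E'
from h import *
ims={}
def loc(f,box,g):
    t=cv2.imread(f'pics/{g}.png');x,y,w,h=box;T=t[y:y+h,x:x+w]
    I=cv2.imread(f'pics/{f}.png')[y-8:y+h+8,x-8:x+w+8];r=cv2.matchTemplate(I,T,cv2.TM_CCOEFF_NORMED);m=cv2.minMaxLoc(r);return m[1],np.array(m[3])-8
# left-cover+head patch vs the moment after pushing home / pressing
print(loc('scene11',(241,215,20,20),'scene4'))
print(loc('side11',(285,212,30,20),'side4'))
for b in [(382,150,42,45),(370,203,28,28),(90,160,75,35)]: print(loc('scene11',b,'scene0'))
s=ctrl.state();print(s['time'],s['force'].round(1),s['width'],s['gripper_force'])
E
```

```text
(0.9867036938667297, array([0, 0]))
(0.702784538269043, array([0, 0]))
(0.9125407934188843, array([0, 0]))
(0.9997205138206482, array([0, 0]))
(0.6905392408370972, array([0, 0]))
16.7833 [-1.9 -4.4 -1.2] 0.13096961876226879 14.9998747909558
```

```bash
python3 -c "
from workcell import ctrl
print(ctrl.finish_job())"
```

```text
the job is handed in; nothing more can be done
None
```

The job is handed in at about 17 s: the tray is home against the stop, the heads were tapped left to right, and the right bolt sank 8 mm. Its cover is held open at roughly 70° by the arm's position along the hinge arc, the other two covers are shut, and the jar, spool and hammer have not visibly moved.

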